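# Eject a colour-sample slide and present its label

### The job

Press the brass treadle of the ejector right down to its stop so that it pushes the glass sample slide standing inside the hood out onto the open deck, then let the treadle spring back up. Tell from the notched corner which end is frosted and which face bears the label, grip the slide by its clear part so that the fingers leave the label uncovered, and lift it out. Finish still holding it with the label over the white disc, some 10 to 25 cm above the shelf, tipped about 45 degrees or more over so that the label face looks upward; leave the parked slide and the other things on the shelf alone.

Things in the scene. Friction and masses are not known exactly. Their poses are not given: they have to be found in the camera images.
- ejector: Fixed slide ejector on a 12 mm wooden base. Origin: underside, in the lane at the hood's mouth. The lane runs along y at x = 0: grey hood (50 wide, top 67 mm up) over y 0 to +114 mm, open deck y 0 to -102 mm with an end stop 26 mm high. The slide in the hood (centre y about +46) cannot be gripped there. Treadle on the -x side, parking groove on the +x side.
- deck (a point): Where the underside centre of the slide stands after a full press (ejector x 0, y -51, z +12 mm; up to 7 mm farther along -y), wholly outside the hood; a part press leaves it partly under the hood. Groove 11 mm wide between rails 6.5 mm wide with tops 22 mm above the shelf; the slide's top edge is 57 mm up. The slide stays out when the treadle returns.
- treadle (a joint): Brass spring treadle hinged along y at ejector x -31, y +55, 22 mm up, free end raised and towards -x: 0 = up (rest, sloping up at 0.30 rad), 0.30 rad = down at its stop (plate level). Its pusher moves the slide 96 mm in a full stroke. Spring: about 4 N at the pad at first, 8 N at the stop; returns by itself.
- treadle_pad (a point): Place to press, on top of the treadle plate (reaches 90 mm from the hinge, 56 wide, 6 mm thick, black rubber ribs), 70 mm from the hinge, 20 mm from the free end; about 46 mm up at rest, 25 mm up at the stop.
- slide_amber: Amber glass slide 90 x 8 x 45 mm, ~80 g, standing on a long edge, in the ejector's hood or parked (either; the two face opposite ways). Origin: centre of underside. x: along it to the frosted white end (x +21..+45 mm); y: out of the label face; z: up. 9 x 9 mm notch in the top corner at the frosted end: notch upper left = you face the label, upper right = label on the far face.
- slide_amber_label (a point): Centre of the amber slide's label (yellow with a dark stripe, 21 x 28 mm), which is only on the +y face, on the frosted end: slide x +33, y +4, z +18 mm.
- slide_green: Green glass slide 90 x 8 x 45 mm, ~80 g, standing on a long edge, in the ejector's hood or parked (either; the two face opposite ways). Origin: centre of underside. x: along it to the frosted white end (x +21..+45 mm); y: out of the label face; z: up. 9 x 9 mm notch in the top corner at the frosted end: notch upper left = you face the label, upper right = label on the far face.
- slide_green_label (a point): Centre of the green slide's label (yellow with a dark stripe, 21 x 28 mm), which is only on the +y face, on the frosted end: slide x +33, y +4, z +18 mm.
- parking (a point): Middle of the floor of the parking groove beside the hood (ejector x +75, y +52, z +12 mm), where the underside centre of the parked slide is and must stay.
- disc_top (a point): Centre of the top of the fixed white ceramic viewing disc, 100 mm across, 8 mm high.
- turntable: Fixed wooden turntable, 110 mm across, 26 mm high; origin under its centre.
- queen: Ivory resin chess queen, 96 mm tall, foot 38 mm across, standing loose on the turntable; origin under its foot. Bystander.
- tin: Copper polishing tin, 66 mm across, 32 mm high; origin under its centre. Bystander.
- flask: Squat amber glass bottle with a cork, 64 mm across, 80 mm high; origin under its centre. Bystander.
- awl: Scribing awl lying flat, 170 mm long, 18 mm high: wooden handle towards its -x, steel point to +x (80 mm); origin at the root of the steel, on the shelf. Bystander.
Mind the look-alikes: they are no part of the job. Of the things like the slide_green, leave any that is pink; of the rest the smaller one is meant.

How it is judged:
On the way, in this order (a step that is already met when the one before it is completed fails the run):
1. the treadle is pressed down to its stop (value of joint treadle above 0.28 rad), for 0.1 s.
2. the ejected slide is lifted out of the deck, the treadle back up (value of joint treadle below 0.05 rad and ((height (world z) of slide_amber above 0.05 m and contact force between slide_amber and the fingers above 0.5 N) or (height (world z) of slide_green above 0.05 m and contact force between slide_green and the fingers above 0.5 N))), for 0.1 s.
At the end, for the whole second after the job is handed in: A slide is held still in the fingers by its clear part (grasp at most 13 mm past its middle), label within 50 mm of over the disc centre, 80 to 300 mm up, label face within 60 degrees of straight up; the other slide upright within 12 mm of its parking place; treadle back up (((horizontal distance between slide_amber_label and disc_top below 0.05 m and height (world z) of slide_amber_label between 0.08 and 0.3 m and angle between slide_amber's own y axis and vertical below 1.05 rad and contact force between slide_amber and the fingers above 1 N and x of the grasp point in the frame of slide_amber below 0.013 m and linear speed of slide_amber below 0.03 m/s and height (world z) of slide_amber above 0.06 m and distance between slide_green and parking below 0.012 m and angle between slide_green's own z axis and vertical below 0.2 rad) or (horizontal distance between slide_green_label and disc_top below 0.05 m and height (world z) of slide_green_label between 0.08 and 0.3 m and angle between slide_green's own y axis and vertical below 1.05 rad and contact force between slide_green and the fingers above 1 N and x of the grasp point in the frame of slide_green below 0.013 m and linear speed of slide_green below 0.03 m/s and height (world z) of slide_green above 0.06 m and distance between slide_amber and parking below 0.012 m and angle between slide_amber's own z axis and vertical below 0.2 rad)) and value of joint treadle below 0.05 rad); the arm keeps its last pose, push and grip.
It fails at once if the queen is knocked (moved over 20 mm) (distance of queen from where it was at the start of the episode above 0.02 m).
It fails at once if the tin is knocked (moved over 20 mm) (distance of tin from where it was at the start of the episode above 0.02 m).
It fails at once if the flask is knocked (moved over 20 mm) (distance of flask from where it was at the start of the episode above 0.02 m).
It fails at once if the awl is knocked (moved over 20 mm) (distance of awl from where it was at the start of the episode above 0.02 m).
It fails at once if the queen is tipped (angle between queen's own z axis and vertical above 0.35 rad).
It also fails if it takes over 45 s, if anything falls off the work surface, if the arm or the gripper's body presses on something with over 40 N, if the wrist force passes 120 N, or if a joint passes its speed limit or range.

### The arm

A 6-joint arm with a two-finger parallel gripper is mounted at the origin on the work surface. World frame = base frame: x ahead of the robot, y to its left, z up, the work surface at z = 0. Lengths are in m, angles in rad, forces in N, time in s.
With the tool pointing down it reaches from about 0.275 to 0.825 m from the base axis. Payload 4.9 kg.
Tool frame: the origin (TCP) lies at the very end of the fingers, on their centre line; the grasp point (between the pads) lies 19 mm behind it; z points along the fingers, y is the direction in which the jaws open and shut (so a half turn about z gives the same grasp; the last joint's range is limited). The gripper opens to 85 mm and grips with 20 to 120 N. Pads are 22 mm wide; open, the fingers measure 114 mm over their backs; the gripper's body (76 mm by 85 mm) begins 54 mm behind the grasp point. The pads swing forward as they close: fully open they stand 13 mm farther back than shut.
Start: joints at [1.15, 0.326, -0.193, 1.052, 0, 1.437], TCP at [0.156, 0.528, 0.231] pointing down, gripper open.
Joint ranges: [-2.65, 2.65], [-0.97, 1.79], [-1.3, 1.35], [-1.93, 2.1], [-1.47, 1.37], [-3.14, 3.14]. Speed limits (rad/s): [2.57, 2.57, 3.14, 3.14, 3.14, 3.14].

### API

Orientations are given as a 3x3 rotation matrix whose columns are the frame's x, y, z axes.
In Python, from plant import telemetry, optics, order gives the robot as it stands.
- The arm moves only by the shell command python3 -m creep 'ROWS'. ROWS is JSON, a list that holds one entry, the list of rows, each a list of 7 numbers: the shift along the tool's x, y, z in m, then the turn, a rotation vector about the tool's x, y, z in degrees, then the opening, from -1 (shut) to 1 (fully open), so that 0 is half open. In form: [[[dx, dy, dz, ax, ay, az, grip], ...]]. A call has 1 to 10 rows; each row shifts and turns the commanded pose from where the row before left it, along the tool's axes as they then stand; what a row does not reach is not made up. A row lasts 1/12 s, in which the tool goes at most 41.7 mm and 7.16 degrees, less where a joint would pass 70% of its speed; a pose out of reach is approached as far as the arm can. A call is refused whole if a number of a shift passes 0.0417 or a number of a turn 7.16, either way. A call with a gripper value outside its range is refused whole. The fingers move at their own pace and stop on an object; the grip force is fixed at half the most. Time passes only in rows, so rows that do not move let the fingers close. It gives the time, the measured TCP pose, the force and the opening at its end, in the units of the state.
- telemetry.state(): the state, without advancing time (a new reading comes with each control period).
- optics.get_image(name): name is "scene" or "side" or "wrist"; returns the picture (400x640x3 uint8, blue, green, red); there is no depth.
- optics.calibration(name): a dict with "mtx" (3x3 intrinsics, pixels), "rvec" (rotation vector, rad) and "tvec" (3), from world to camera coordinates, as OpenCV has them; the wrist camera has in their place "mount" (4x4, takes a point from camera to tool coordinates, whose origin is the TCP and whose axes are the flange's). Camera axes: x right, y down, z forward; pixel columns grow to the right and rows downward; lengths in m; the calibration is good to about 2 mm. A picture is of the moment at which its call begins: read the wrist's pose just before it. calibration takes no time and is no camera call.
- order.close_job(): hands the job in, once; it reports no verdict.
The state is a dict: "time_s": time; "q": joint angles; "dq": joint speeds; "joint_efforts": joint torques, N m; "tool_pos": TCP position; "tool_rot": TCP orientation; "ft_force": force on the tool from outside, world axes, zero at the start; "torque": the same for the moment, N m; "width": finger opening in m.
Only numpy, scipy, OpenCV 4.12 (cv2) and the standard library are available. Lean on these libraries where they do the work, as an engineer would, in place of code of your own. Each camera call takes 0.05 s, during which the arm holds its last target.

## Working session

There is one attempt and no reset: what is moved stays moved. The work goes in short steps, Python scripts to look and compute and a shell command to move; the robot and the scene stay as the last step left them, time stands still between calls to the robot, and variables do not carry over. Pictures are saved under pics/ and viewed, and the job is handed in when it is done.

```bash
mkdir -p pics; ls
python3 - <<'E'
from plant import telemetry, optics, order
import cv2, numpy as np
np.set_printoptions(precision=4,suppress=True)
for n in ["scene","side","wrist"]:
    cv2.imwrite(f"pics/{n}0.png",optics.get_image(n)); print(n,optics.calibration(n))
s=telemetry.state()
for k in s: print(k,np.array(s[k]))
E
```

```text
pics
scene {'mtx': array([[516.2294,   0.    , 320.3906],
       [  0.    , 516.2294, 191.1367],
       [  0.    ,   0.    ,   1.    ]]), 'rvec': array([ 2.1414,  1.0295, -0.4307]), 'tvec': array([-0.2969, -0.2727,  1.4383])}
side {'mtx': array([[370.2306,   0.    , 318.8032],
       [  0.    , 370.2306, 202.7854],
       [  0.    ,   0.    ,   1.    ]]), 'rvec': array([-0.0258,  2.7544, -1.5058]), 'tvec': array([0.5413, 0.0722, 0.9556])}
wrist {'mtx': array([[285.5693,   0.    , 319.3329],
       [  0.    , 285.5693, 201.5564],
       [  0.    ,   0.    ,   1.    ]]), 'mount': array([[ 0.0009, -0.9551, -0.2963,  0.0753],
       [ 1.    ,  0.0009,  0.0003, -0.0005],
       [-0.    , -0.2963,  0.9551, -0.1418],
       [ 0.    ,  0.    ,  0.    ,  1.    ]])}
time_s 0.15
q [ 1.1498  0.3268 -0.1933  1.052   0.      1.4366]
dq [ 0.0005 -0.003   0.0024  0.0009  0.0001  0.0008]
joint_efforts [  0.0005 -44.3705  26.2664   0.0105  -0.0001   0.    ]
tool_pos [0.1554 0.5272 0.2307]
tool_rot [[-0.9591  0.2829 -0.0005]
 [ 0.2829  0.9591 -0.0012]
 [ 0.0002 -0.0013 -1.    ]]
ft_force [-0.0016 -0.2834 -0.7804]
torque [ 0.0251 -0.0301  0.0212]
width 0.08551287472362469
```

View pics/scene0.png

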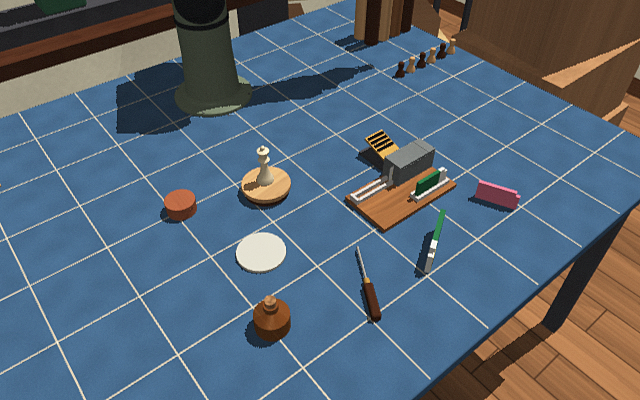

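View pics/side0.png

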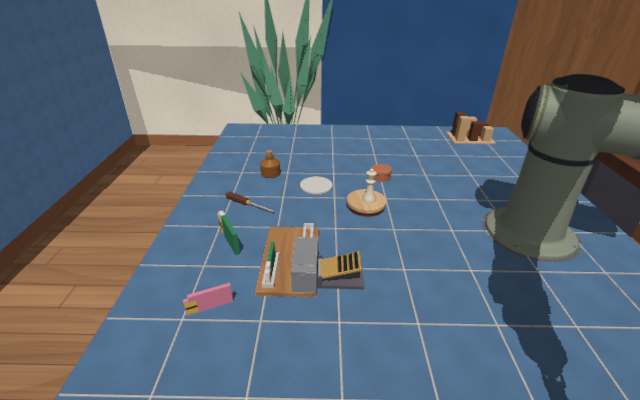

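View pics/wrist0.png

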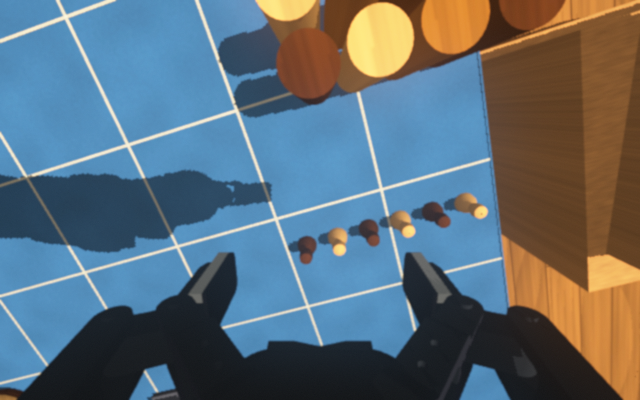

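```bash
cat > h.py <<'E'
import numpy as np, cv2
from plant import telemetry, optics
np.set_printoptions(precision=4,suppress=True)
def cam(n,st=None):
    c=optics.calibration(n); K=np.array(c["mtx"])
    if n=="wrist":
        st=st or telemetry.state()
        M=np.array(c["mount"]);R=np.array(st["tool_rot"]);t=np.array(st["tool_pos"])
        Rc=R@M[:3,:3]; o=R@M[:3,3]+t
        return K,Rc.T,-Rc.T@o
    return K,cv2.Rodrigues(np.array(c["rvec"],float))[0],np.array(c["tvec"],float)
def ray(C,px,z):
    K,R,t=C; d=R.T@np.linalg.inv(K)@np.array([px[0],px[1],1.]); o=-R.T@t
    return o+d*(z-o[2])/d[2]
def proj(C,P):
    K,R,t=C; p=K@(R@np.asarray(P,float)+t); return p[:2]/p[2]
E
python3 - <<'E'
from h import *
for n,b in (("scene",(330,100,540,290)),("side",(170,200,390,330))):
    im=cv2.imread(f"pics/{n}0.png"); x0,y0,x1,y1=b
    cv2.imwrite(f"pics/{n}0c.png",cv2.resize(im[y0:y1,x0:x1],None,fx=3.6 if n=="side" else 3.1,fy=3.6 if n=="side" else 3.1,interpolation=cv2.INTER_CUBIC))
C=cam("scene");print(-C[1].T@C[2]); C2=cam("side");print(-C2[1].T@C2[2])
for k,p,z in (("disc",(261,251),.008),("turn",(266,184),.026),("tin",(180,200),.032),("flask",(271,330),0),("awl",(362,270),.01),("base",(385,229),0),("base2",(456,187),0),("base3",(346,200),.0)):
    print(k,ray(C,p,z))
print(ray(C2,(316,185),.008),ray(C2,(367,200),.026))
E
```

```text
[ 1.1389 -0.5424  0.8   ]
[0.5368 0.7726 0.5713]
disc [ 0.5584 -0.2189  0.008 ]
turn [ 0.4207 -0.111   0.026 ]
tin [ 0.3547 -0.2843  0.032 ]
flask [ 0.7114 -0.302   0.    ]
awl [ 0.7187 -0.0952  0.01  ]
base [0.6641 0.0196 0.    ]
base2 [0.6719 0.2349 0.    ]
base3 [0.5486 0.0121 0.    ]
[ 0.5527 -0.2057  0.008 ] [ 0.4095 -0.0957  0.026 ]
```

View pics/scene0c.png

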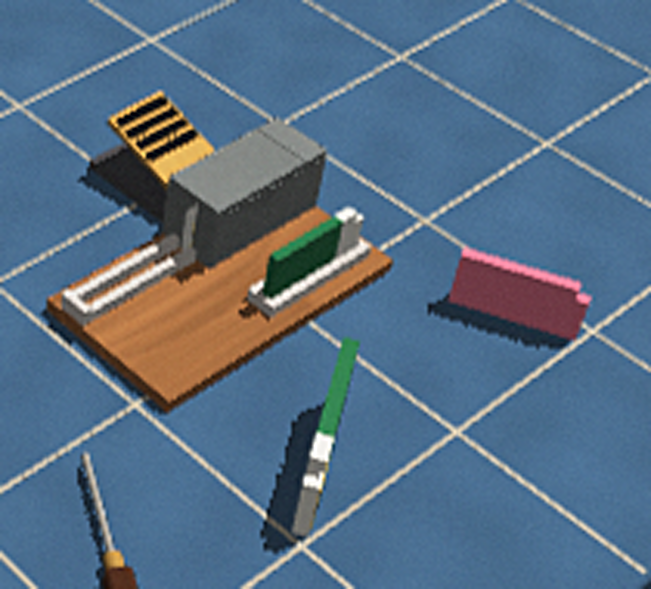

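View pics/side0c.png

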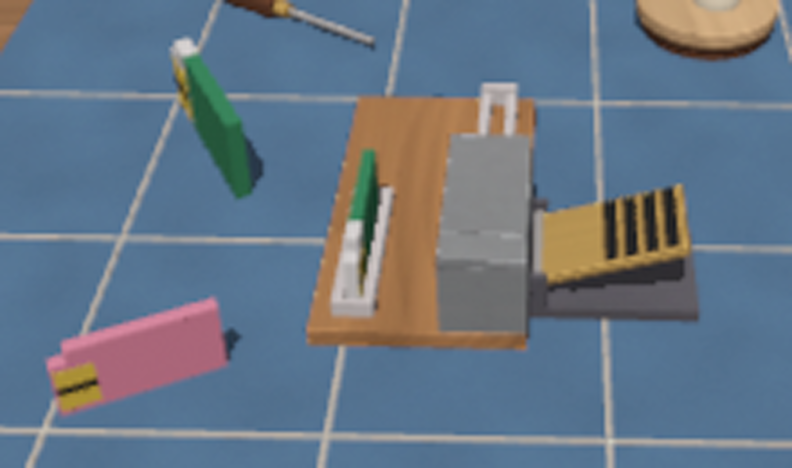

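```bash
cat > fit.py <<'E'
from h import *
from scipy.optimize import least_squares
O=[]
for n,off,s,L in (("scene",(330,100),3.1,[((169,183),(-25,0,67)),((218,212),(25,0,67)),((326,153),(25,114,67)),((278,121),(-25,114,67))]),
 ("side",(170,200),3.6,[((452,134),(25,0,67)),((532,138),(-25,0,67)),((438,262),(25,114,67)),((525,265),(-25,114,67))])):
    for p,P in L: O.append((n,np.array(p)/s+off,np.array(P)/1e3))
C={n:cam(n) for n in("scene","side")}
def E(v,P):
    c,s=np.cos(v[2]),np.sin(v[2]); return np.array([v[0]+c*P[0]-s*P[1],v[1]+s*P[0]+c*P[1],P[2]])
def f(v): return np.concatenate([proj(C[n],E(v,P))-p for n,p,P in O])
r=least_squares(f,[.57,.12,0],loss="soft_l1")
if __name__=="__main__":
    print(r.x,r.fun.reshape(-1,2))
    for k,P in dict(pad=(-98,55,46),padstop=(-101,55,25),deck=(0,-51,12),deckend=(0,-102,38),park=(75,52,12),mouth=(0,0,67)).items():
        w=E(r.x,np.array(P)/1e3); print(k,w,proj(C["scene"],w),proj(C["side"],w))
E
python3 fit.py
```

```text
[ 0.5685  0.1248 -0.0035] [[-0.2939 -4.0061]
 [-0.0719 -1.7042]
 [ 0.8971 -3.1293]
 [ 0.2068 -3.4789]
 [-0.7947 -0.9948]
 [-0.389  -1.6926]
 [-1.0828 -0.5562]
 [ 0.3852 -0.8994]]
pad [0.4707 0.1802 0.046 ] [378.8782 137.1578] [351.3483 261.2102]
padstop [0.4677 0.1802 0.025 ] [377.2752 143.4905] [352.1864 268.652 ]
deck [0.5684 0.0738 0.012 ] [373.0778 188.9035] [307.238  241.4954]
deckend [0.5682 0.0228 0.038 ] [356.5016 190.2404] [308.0509 220.3788]
park [0.6437 0.1765 0.012 ] [429.9804 187.4373] [270.6861 270.6213]
mouth [0.5685 0.1248 0.067 ] [392.137  160.7822] [306.0718 236.434 ]
```

Run:
```python
from h import *
st=telemetry.state()
for n in("scene","side"):
    C=cam(n); print(n,proj(C,(0,0,0)),[proj(C,(.1*np.cos(a),.1*np.sin(a),0)) for a in (0,1.57,3.14,4.71)],"disc",proj(C,(.5584,-.2189,.008)))
for p in ((180,100),(250,100),(214,110)): print(ray(cam("scene"),p,0))
im=cv2.imread("pics/side0.png"); cv2.imwrite("pics/sd.png",cv2.resize(im[150:220,250:410],None,fx=5,fy=5,interpolation=cv2.INTER_CUBIC))
im=cv2.imread("pics/scene0.png"); cv2.imwrite("pics/sc.png",cv2.resize(im[130:290,150:310],None,fx=3.7,fy=3.7,interpolation=cv2.INTER_CUBIC))
```

```text
scene [213.8231  93.2734] [array([232.9167, 109.5548]), array([244.2193,  81.3492]), array([196.2088,  78.1935]), array([181.4085, 105.952 ])] disc [260.9964 250.9891]
side [528.5229 230.7557] [array([489.6827, 230.1362]), array([548.1824, 256.3862]), array([567.4442, 231.4133]), array([512.1033, 209.2758])] disc [314.2457 182.8329]
[-0.0282 -0.0895  0.    ]
[0.0902 0.0608 0.    ]
[ 0.0705 -0.0407  0.    ]
```

View pics/sd.png

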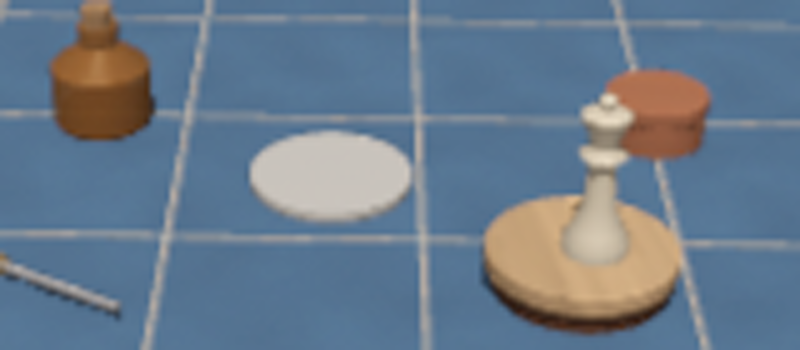

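View pics/sc.png

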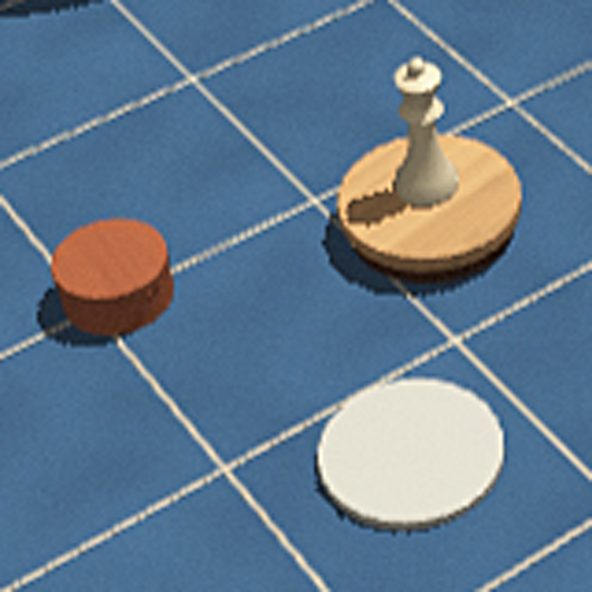

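Candidates for the slide: the parked small green at scene (430,182), a larger loose green at (434,240) and a pink one at (497,194). The last two are look-alikes. Since green is parked, the hood must hold the amber slide. The frosted end of the parked slide points to the ejector's +y and its label faces the hood. So the ejected amber should have its frosted end towards -y and its label towards +x. The scene and side cameras disagree by about 13 mm, so I'll check with the wrist camera.

```bash
python3 -m creep '[[[0,0,-0.01,0,0,7.16,-1],[0,0,-0.01,0,0,7.16,-1],[0,0,-0.01,0,0,7.16,-1],[0,0,-0.01,0,0,7.16,-1],[0,0,-0.01,0,0,7.16,-1],[0,0,-0.01,0,0,7.16,-1],[0,0,-0.01,0,0,7.16,-1],[0,0,-0.01,0,0,7.16,-1],[0,0,-0.01,0,0,7.16,-1],[0,0,-0.01,0,0,7.16,-1]]]'
```

```text
time_s: 0.98
tool_pos: [0.1555, 0.5273, 0.3314]
tool_rot: [[-0.028, 1.0, -0.0], [1.0, 0.028, -0.001], [-0.001, -0.0, -1.0]]
ft_force: [-0.9, -0.6, 0.1]
width: -0.0001
```

```bash
python3 -m creep '[[[-0.02,0.03,0,0,0,1.8,-1],[-0.03,0.037,0,0,0,0,-1],[-0.03,0.037,0,0,0,0,-1],[-0.03,0.037,0,0,0,0,-1],[-0.03,0.037,0,0,0,0,-1],[-0.03,0.037,0,0,0,0,-1],[-0.03,0.037,0,0,0,0,-1],[-0.03,0.037,0,0,0,0,-1],[-0.03,0.037,0,0,0,0,-1],[-0.03,0.037,0,0,0,0,-1]]]'
python3 -m creep '[[[-0.02,0.01,0,0,0,0,-1],[0,0,0,0,0,0,-1],[0,0,0,0,0,0,-1]]]'
python3 - <<'E'
from h import *
st=telemetry.state(); cv2.imwrite("pics/w1.png",optics.get_image("wrist")); print(st["tool_pos"],st["tool_rot"])
import json; json.dump({k:np.array(v).tolist() for k,v in st.items()},open("w1.json","w"))
from fit import E,r
C=cam("wrist",st)
for P in((-25,0,67),(25,0,67),(25,114,67),(-25,114,67),(-98,55,46),(0,-102,38)):print(P,proj(C,E(r.x,np.array(P)/1e3)))
E
```

```text
time_s: 1.82
tool_pos: [0.4794, 0.2716, 0.3311]
tool_rot: [[-0.003, 1.0, -0.0], [1.0, 0.003, 0.0], [0.0, -0.0, -1.0]]
ft_force: [0.8, 0.4, -0.1]
width: -0.0001
time_s: 2.07
tool_pos: [0.4887, 0.2522, 0.3307]
tool_rot: [[-0.0, 1.0, -0.001], [1.0, 0.0, -0.0], [-0.0, -0.001, -1.0]]
ft_force: [-0.6, 0.6, -0.2]
width: -0.0001
[0.4887 0.2522 0.3307] [[-0.0001  1.     -0.0013]
 [ 1.      0.0001 -0.    ]
 [-0.     -0.0013 -1.    ]]
(-25, 0, 67) [354.2702 248.3391]
(25, 0, 67) [386.1953 248.4828]
(25, 114, 67) [392.0108 177.1036]
(-25, 114, 67) [357.4814 176.9429]
(-98, 55, 46) [307.9194 210.5315]
(0, -102, 38) [364.1484 293.2766]
```

View pics/w1.png

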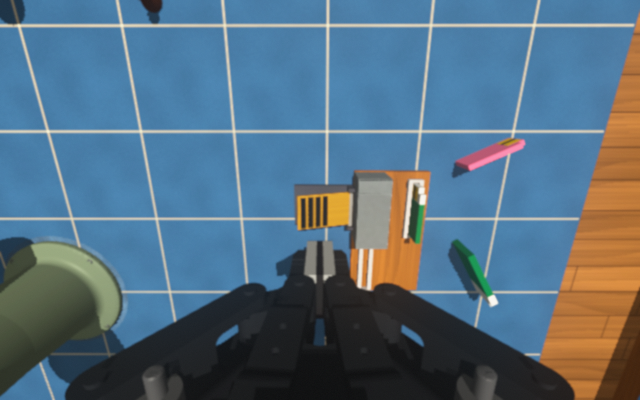

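Run:
```python
from h import *
im=cv2.imread("pics/w1.png"); cv2.imwrite("pics/w1c.png",cv2.resize(im[150:300,280:440],None,fx=5,fy=4.0*1.25,interpolation=cv2.INTER_CUBIC)[:600*2][:750])
im2=cv2.resize(im[155:275,285:440],None,fx=5,fy=5,interpolation=cv2.INTER_CUBIC); cv2.imwrite("pics/w1d.png",im2)
```

```text
(no output)
```

View pics/w1d.png

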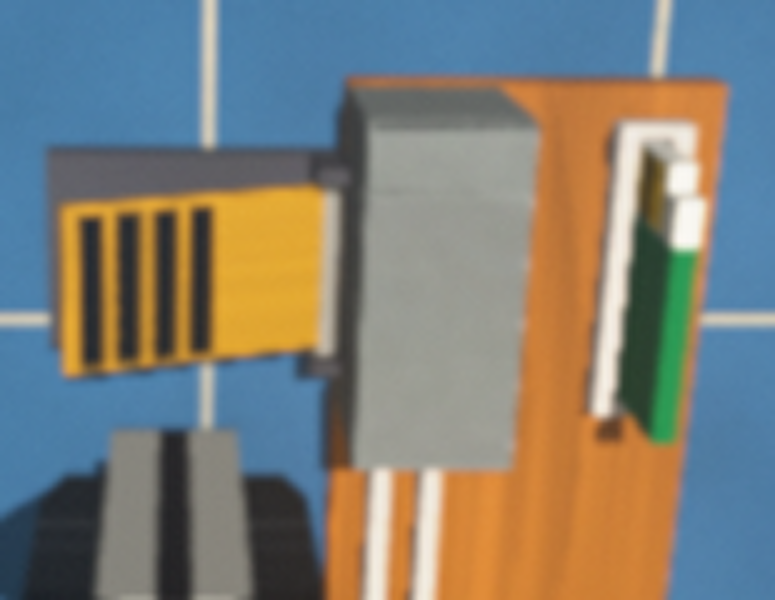

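Run:
```python
from h import *; import json
from fit import E,r,O,C
from scipy.optimize import least_squares
C["w"]=cam("wrist",json.load(open("w1.json")))
W=[("w",np.array(p)/5+(285,155),np.array(P)/1e3) for p,P in (((370,125),(-25,114,67)),((538,130),(25,114,67)),((352,468),(-25,0,67)),((513,468),(25,0,67)),((122,287),(-98,55,46)))]
for S in (W,W+O):
    f=lambda v:np.concatenate([proj(C[n],E(v,P))-p for n,p,P in S])
    q=least_squares(f,r.x,loss="soft_l1"); print(q.x, q.fun.reshape(-1,2)[:5])
    for P in((-98,55,46),(-101,55,25),(0,-51,12),(0,-36,12)):print(P,E(q.x,np.array(P)/1e3))
```

```text
[ 0.5706  0.1217 -0.0018] [[-0.2866 -0.896 ]
 [ 0.5686 -1.7927]
 [ 0.139   1.5875]
 [-0.1994  1.6821]
 [-0.1836  0.117 ]]
(-98, 55, 46) [0.4727 0.1768 0.046 ]
(-101, 55, 25) [0.4697 0.1768 0.025 ]
(0, -51, 12) [0.5705 0.0707 0.012 ]
(0, -36, 12) [0.5706 0.0857 0.012 ]
[0.5705 0.1226 0.0023] [[-0.6718 -1.4441]
 [ 0.2144 -2.4794]
 [ 0.0796  1.1191]
 [-0.2324  1.0952]
 [-0.408  -0.1888]]
(-98, 55, 46) [0.4724 0.1773 0.046 ]
(-101, 55, 25) [0.4694 0.1773 0.025 ]
(0, -51, 12) [0.5706 0.0716 0.012 ]
(0, -36, 12) [0.5706 0.0866 0.012 ]
```

```bash
python3 -m creep '[[[-0.025,-0.006,0.01,0,0,0,-1],[-0.025,-0.006,0.03,0,0,0,-1],[-0.025,-0.006,0.035,0,0,0,-1],[0,0,0.035,0,0,0,-1],[0,0,0.035,0,0,0,-1],[0,0,0.035,0,0,0,-1],[0,0,0.03,0,0,0,-1],[0,0,0.03,0,0,0,-1],[0,0,0.02,0,0,0,-1],[0,0,0,0,0,0,-1]]]'
python3 - <<'E'
from h import *
st=telemetry.state(); print(st["tool_pos"],st["ft_force"])
for n in("wrist","side","scene"):
    im=optics.get_image(n); 
    if n=="side": im=cv2.resize(im[200:330,170:390],None,fx=3.6,fy=3.6)
    if n=="scene": im=cv2.resize(im[100:290,330:540],None,fx=3.1,fy=3.1)
    cv2.imwrite(f"pics/{n}2.png",im)
E
```

```text
time_s: 2.95
tool_pos: [0.4665, 0.1799, 0.0691]
tool_rot: [[-0.005, 1.0, -0.007], [1.0, 0.005, -0.001], [-0.001, -0.007, -1.0]]
ft_force: [-0.8, -0.9, -0.6]
width: -0.0
[0.4665 0.1799 0.0691] [-0.8027 -0.9187 -0.611 ]
```

View pics/wrist2.png

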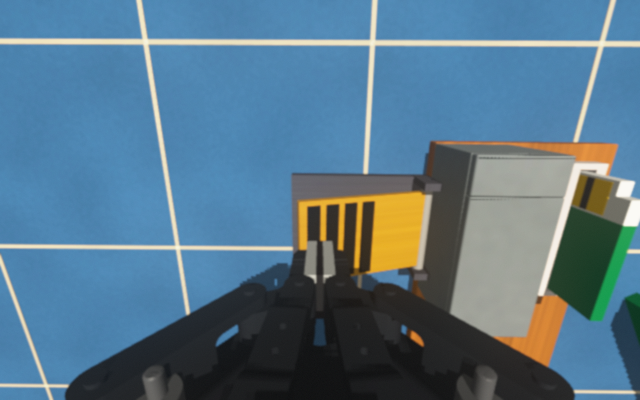

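View pics/side2.png

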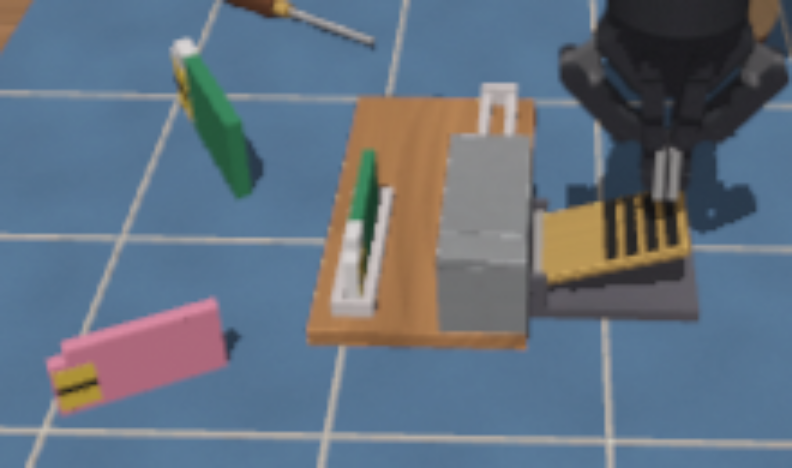

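```bash
python3 -m creep '[[[0,0.003,0.01,0,0,0,-1],[0,0,0.01,0,0,0,-1],[0,0,0.008,0,0,0,-1],[0,0,0.006,0,0,0,-1],[0,0,0.006,0,0,0,-1],[0,0,0.004,0,0,0,-1],[0,0,0,0,0,0,-1]]]'
```

```text
time_s: 3.68
tool_pos: [0.4724, 0.1796, 0.028]
tool_rot: [[-0.003, 1.0, -0.003], [1.0, 0.003, 0.001], [0.001, -0.003, -1.0]]
ft_force: [-3.6, 0.3, 6.8]
width: -0.0001
```

```bash
python3 -m creep '[[[0,0,0.003,0,0,0,-1],[0,0,0.002,0,0,0,-1],[0,0,0.002,0,0,0,-1],[0,0,0,0,0,0,-1],[0,0,0,0,0,0,-1]]]'
```

```text
time_s: 4.1
tool_pos: [0.4727, 0.1796, 0.0243]
tool_rot: [[-0.003, 1.0, -0.001], [1.0, 0.003, 0.001], [0.001, -0.001, -1.0]]
ft_force: [-12.7, -1.6, 36.2]
width: 0.0001
```

```bash
python3 - <<'E'
from h import *
im=optics.get_image("scene"); cv2.imwrite("pics/scene3.png",cv2.resize(im[100:290,330:540],None,fx=3.1,fy=3.1))
E
python3 -m creep '[[[0,0,-0.003,0,0,0,-1],[0,0,-0.004,0,0,0,-1],[0,0,-0.008,0,0,0,-1],[0,0,-0.01,0,0,0,-1],[0,0,-0.02,0,0,0,-1],[0,0,-0.03,0,0,0,-1],[0,0,-0.04,0,0,0,-1],[0,0,-0.04,0,0,0,0],[0,0,-0.04,0,0,0,0],[0,0,0,0,0,0,0.5]]]'
python3 - <<'E'
from h import *
im=optics.get_image("scene"); cv2.imwrite("pics/scene4.png",cv2.resize(im[100:290,330:540],None,fx=3.1,fy=3.1))
E
```

```text
time_s: 4.98
tool_pos: [0.4778, 0.1801, 0.2248]
tool_rot: [[-0.003, 1.0, 0.012], [1.0, 0.003, 0.002], [0.002, 0.012, -1.0]]
ft_force: [1.8, 0.4, 0.5]
width: 0.0358
```

View pics/scene4.png

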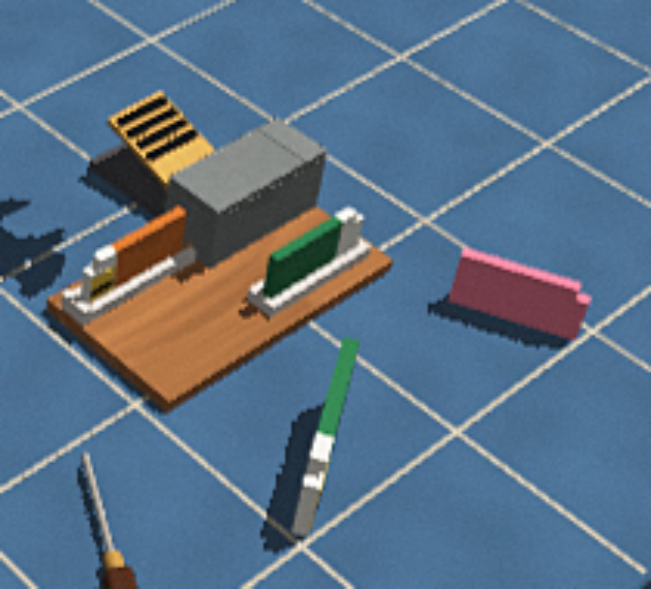

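View pics/scene3.png

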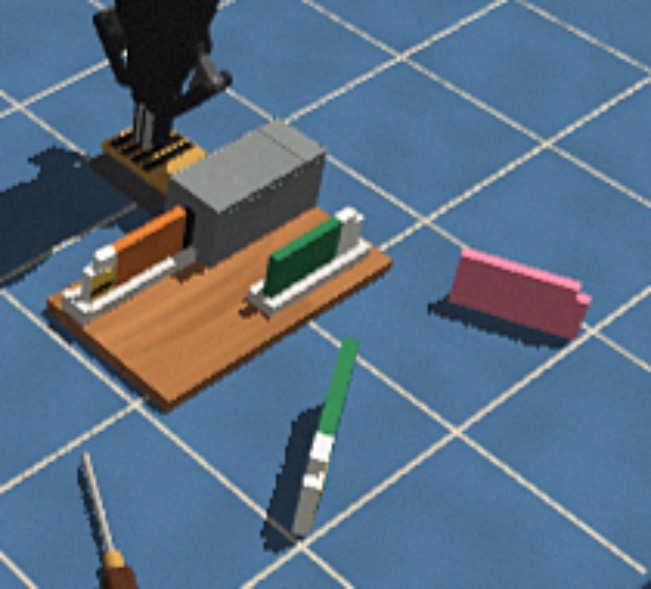

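```bash
python3 -m creep '[[[-0.03,0.03,0,0,0,0,1],[-0.03,0.03,0,0,0,0,1],[-0.03,0.03,0,0,0,0,1],[-0.03,0.003,0,0,0,0,1],[0,0,0,0,0,0,1],[0,0,0,0,0,0,1],[0,0,0,0,0,0,1]]]'
python3 - <<'E'
from h import *
import json
st=telemetry.state(); print(st["tool_pos"],st["tool_rot"])
cv2.imwrite("pics/w5.png",optics.get_image("wrist")); json.dump({k:np.array(v).tolist() for k,v in st.items()},open("w5.json","w"))
C=cam("wrist",st); 
for P in((.5666,.117,.057),(.5746,.117,.057),(.5666,.027,.057),(.5746,.027,.057)):print(proj(C,P))
E
```

```text
time_s: 5.62
tool_pos: [0.5644, 0.0613, 0.2156]
tool_rot: [[-0.003, 1.0, -0.003], [1.0, 0.003, 0.001], [0.001, -0.003, -1.0]]
ft_force: [0.8, 0.3, -0.2]
width: 0.0856
[0.5644 0.0613 0.2156] [[-0.0025  1.     -0.0026]
 [ 1.      0.0025  0.0005]
 [ 0.0005 -0.0026 -1.    ]]
[321.7913 132.8661]
[329.5953 132.8945]
[321.3115 215.4779]
[328.4659 215.5058]
```

View pics/w5.png

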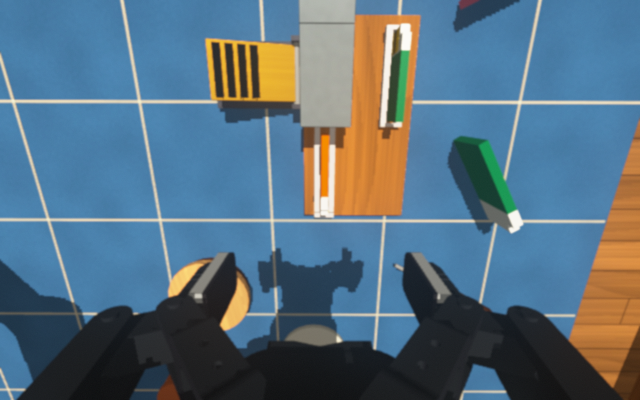

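Run:
```python
import cv2
im=cv2.imread("pics/w5.png"); cv2.imwrite("pics/w5c.png",cv2.resize(im[115:225,280:430],None,fx=5.3,fy=5.3,interpolation=cv2.INTER_CUBIC))
```

```text
(no output)
```

View pics/w5c.png

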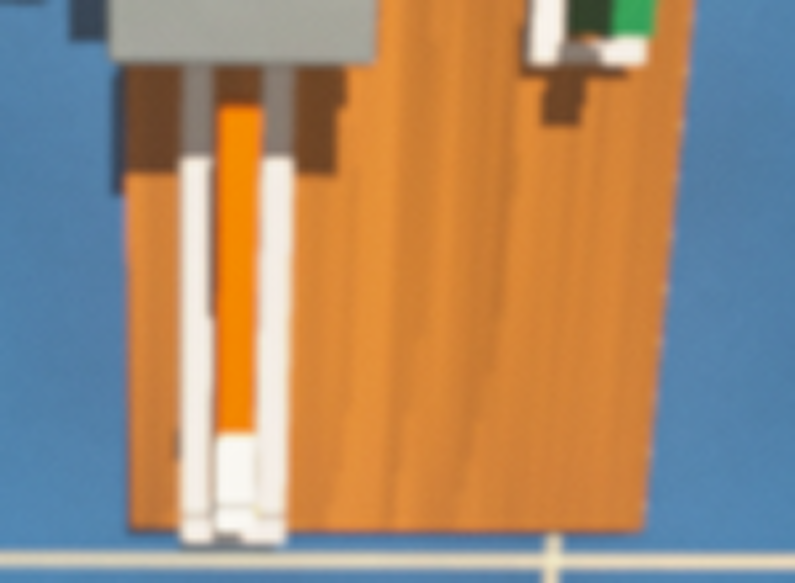

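Run:
```python
from h import *; import json
C=cam("wrist",json.load(open("w5.json")))
print(ray(C,(325.3,134.6),.057),ray(C,(324.6,196.5),.057),ray(C,(317,250),.008))
```

```text
[0.5702 0.1153 0.057 ] [0.5701 0.0491 0.057 ] [ 0.5614 -0.0404  0.008 ]
```

```bash
python3 -m creep '[[[0.01,0.0025,0.03,0,0,0,0],[0.01,0.0025,0.03,0,0,0,0],[0,0,0.03,0,0,0,0],[0,0,0.03,0,0,0,0],[0,0,0.005,0,0,0,0],[0,0,0,0,0,0,0],[0,0,0,0,0,0,0]]]'
```

```text
time_s: 6.25
tool_pos: [0.5706, 0.0819, 0.0927]
tool_rot: [[-0.004, 1.0, 0.0], [1.0, 0.004, 0.0], [0.0, 0.0, -1.0]]
ft_force: [-0.2, -0.3, 1.2]
width: 0.0425
```

```bash
python3 -m creep '[[[0,0,0.02,0,0,0,0],[0,0,0.02,0,0,0,0],[0,0,0.015,0,0,0,0],[0,0,0.01,0,0,0,0],[0,0,0,0,0,0,0],[0,0,0,0,0,0,0]]]'
python3 - <<'E'
from h import *
cv2.imwrite("pics/w6.png",optics.get_image("wrist"))
E
```

```text
time_s: 6.75
tool_pos: [0.5713, 0.0813, 0.0279]
tool_rot: [[-0.003, 1.0, 0.001], [1.0, 0.003, 0.0], [0.0, 0.001, -1.0]]
ft_force: [0.4, -0.2, 0.8]
width: 0.043
```

View pics/w6.png

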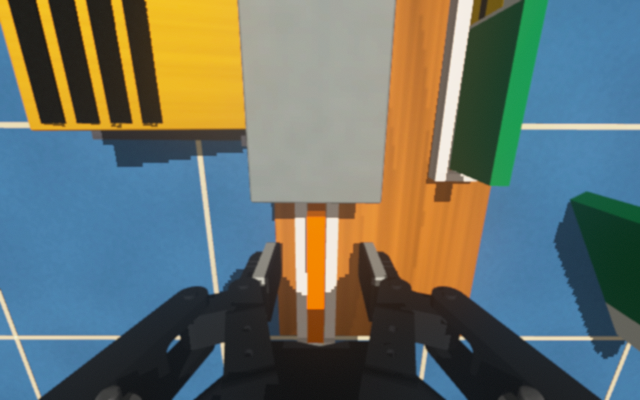

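```bash
python3 -m creep '[[[0,0,0,0,0,0,-1],[0,0,0,0,0,0,-1],[0,0,0,0,0,0,-1],[0,0,0,0,0,0,-1],[0,0,0,0,0,0,-1],[0,0,0,0,0,0,-1]]]'
python3 -m creep '[[[0,0,-0.005,0,0,0,-1],[0,0,-0.01,0,0,0,-1],[0,0,-0.015,0,0,0,-1],[0,0,-0.02,0,0,0,-1],[0,0,-0.02,0,0,0,-1],[0,0,-0.02,0,0,0,-1],[0,0,0,0,0,0,-1]]]'
python3 - <<'E'
from h import *
cv2.imwrite("pics/w7.png",optics.get_image("wrist"))
cv2.imwrite("pics/s7.png",optics.get_image("scene"))
E
```

```text
time_s: 7.3
tool_pos: [0.5708, 0.0812, 0.0277]
tool_rot: [[-0.003, 1.0, 0.001], [1.0, 0.003, 0.0], [0.0, 0.001, -1.0]]
ft_force: [-2.1, 0.3, 5.7]
width: 0.0067
time_s: 7.88
tool_pos: [0.5733, 0.0813, 0.1214]
tool_rot: [[-0.003, 1.0, 0.007], [1.0, 0.003, 0.0], [0.0, 0.007, -1.0]]
ft_force: [0.9, 0.8, -0.0]
width: 0.007
```

View pics/s7.png

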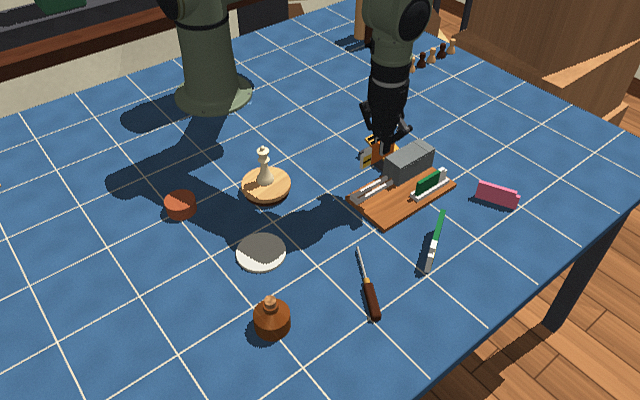

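Run:
```python
import cv2
im=cv2.imread("pics/s7.png"); cv2.imwrite("pics/s7c.png",cv2.resize(im[100:220,330:470],None,fx=5,fy=5,interpolation=cv2.INTER_CUBIC))
```

```text
(no output)
```

View pics/s7c.png

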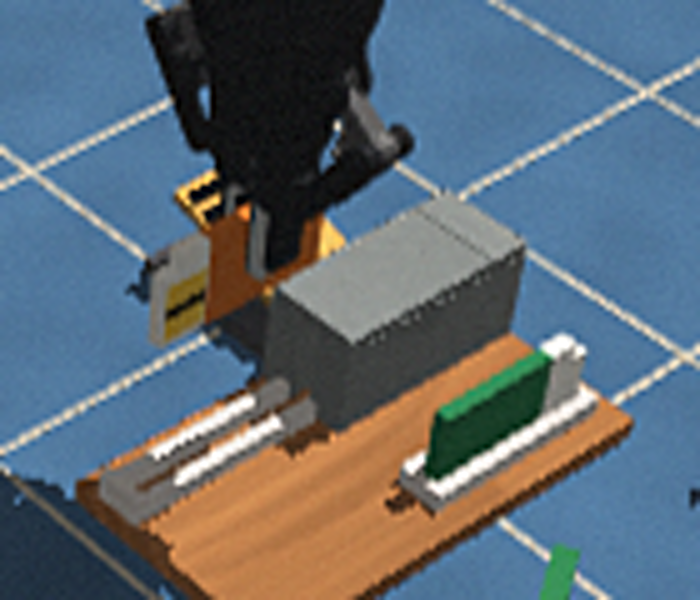

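View pics/w7.png

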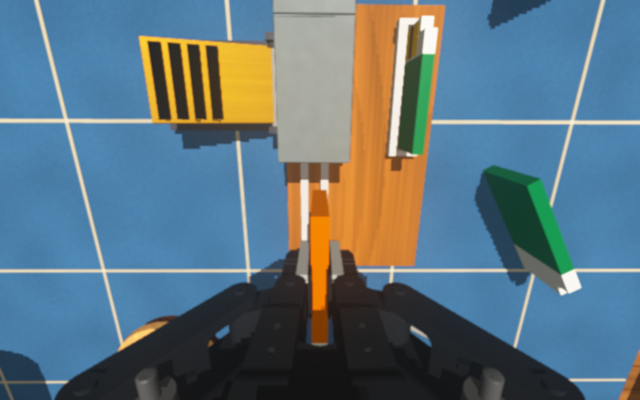

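Run:
```python
from h import *; import json
C=cam("wrist",json.load(open("w5.json")))
print(ray(C,(314,325),.008),proj(C,(.556,-.211,.008)),proj(C,(.556,-.161,.008)))
```

```text
[ 0.5571 -0.1629  0.008 ] [313.3786 351.0251] [313.2858 323.9092]
```

```bash
python3 -m creep '[[[0,0,-0.025,0,0,0,-1],[0,0,-0.03,0,0,0,-1],[0,0,-0.03,0,0,0,-1],[-0.02,0,-0.015,0,0,0,-1],[-0.03,0,0,0,0,0,-1],[-0.03,0,0,0,0,0,-1],[-0.03,0,0,0,0,0,-1],[-0.03,0,0,0,0,0,-1],[-0.03,0,0,0,0,0,-1],[-0.03,0,0,0,0,0,-1]]]'
python3 -m creep '[[[-0.03,0,0,0,0,0,-1],[-0.02,-0.015,0,0,0,0,-1],[0,0,0,0,0,0,-1],[0,0,0,0,0,0,-1]]]'
```

```text
time_s: 8.82
tool_pos: [0.57, -0.1199, 0.2151]
tool_rot: [[-0.003, 1.0, -0.003], [1.0, 0.003, 0.001], [0.001, -0.003, -1.0]]
ft_force: [0.6, 0.3, -0.1]
width: 0.0071
time_s: 9.15
tool_pos: [0.5548, -0.1696, 0.2151]
tool_rot: [[-0.0, 1.0, -0.003], [1.0, 0.0, 0.002], [0.002, -0.003, -1.0]]
ft_force: [0.3, 0.8, -1.1]
width: 0.0072
```

Now I'll tip it 50° about the tool's -x axis, so the label face (tool +y) turns upward.

```bash
python3 -m creep '[[[0,0,0,-4,0,0,-1],[0,0,0,-6,0,0,-1],[0,0,0,-7,0,0,-1],[0,0,0,-7,0,0,-1],[0,0,0,-7,0,0,-1],[0,0,0,-7,0,0,-1],[0,0,0,-6,0,0,-1],[0,0,0,-6,0,0,-1],[0,0,0,0,0,0,-1],[0,0,0,0,0,0,-1]]]'
python3 - <<'E'
from h import *
st=telemetry.state()
R=np.array(st["tool_rot"]);p=np.array(st["tool_pos"]);print(p,"label",p+R@[-.044,.004,-.002],"angle",np.degrees(np.arccos(R[2,1])))
cv2.imwrite("pics/s8.png",optics.get_image("scene")); cv2.imwrite("pics/d8.png",optics.get_image("side"))
print(proj(cam("scene"),p+R@[-.044,.004,-.002]))
im=cv2.imread("pics/s8.png"); cv2.imwrite("pics/s8c.png",cv2.resize(im[60:280,180:460],None,fx=2.7,fy=2.7,interpolation=cv2.INTER_CUBIC))
E
```

```text
time_s: 9.98
tool_pos: [0.5545, -0.1672, 0.2137]
tool_rot: [[-0.003, 0.657, 0.754], [1.0, -0.001, 0.005], [0.004, 0.754, -0.657]]
ft_force: [0.2, 0.1, -0.8]
width: 0.0073
[ 0.5545 -0.1672  0.2137] label [ 0.5557 -0.2113  0.2178] angle 41.052479614109835
[254.8982 168.8558]
```

View pics/s8c.png

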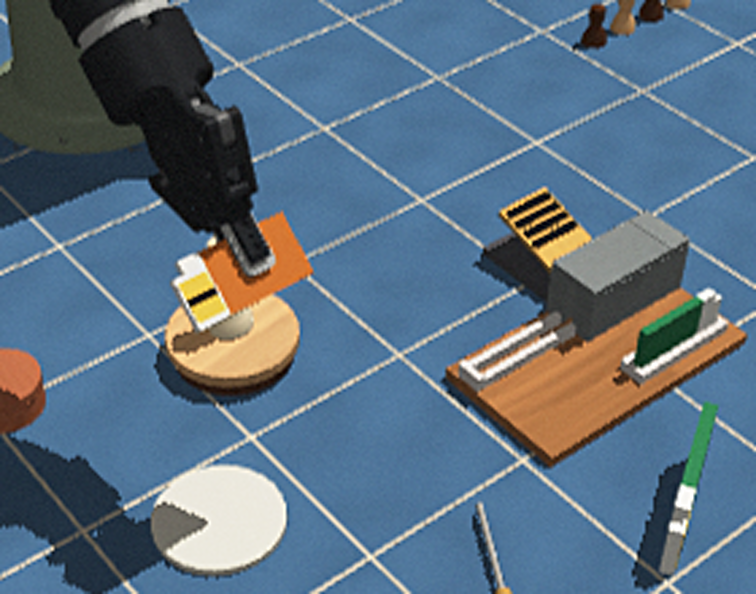

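View pics/d8.png

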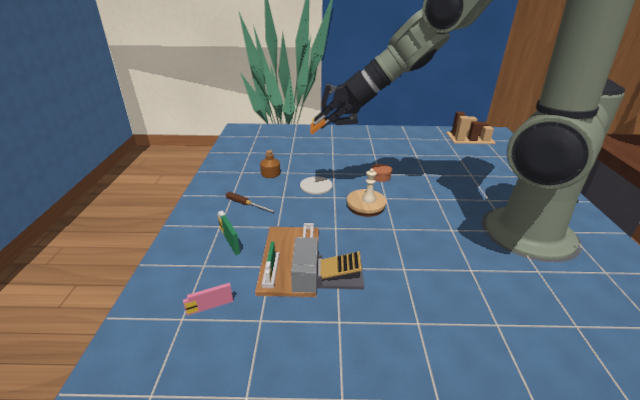

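```bash
python3 -m creep '[[[0,0,0.01,0,0,0,-1],[0,0,0,0,0,0,-1],[0,0,0,0,0,0,-1],[0,0,0,0,0,0,-1],[0,0,0,0,0,0,-1],[0,0,0,0,0,0,-1]]]'
python3 - <<'E'
from h import *
from plant import order
s=telemetry.state(); print(s["tool_pos"],s["width"],s["dq"]); print(order.close_job())
E
```

```text
time_s: 10.58
tool_pos: [0.5642, -0.1691, 0.2103]
tool_rot: [[-0.003, 0.652, 0.758], [1.0, 0.002, 0.002], [0.0, 0.758, -0.652]]
ft_force: [0.3, -0.5, -0.9]
width: 0.007
[ 0.5642 -0.1691  0.2103] 0.0070087909059083995 [-0.0043 -0.0004 -0.0095 -0.0066  0.0011  0.0013]
the job is handed in; nothing more can be done
None
```

The job is handed in: the amber slide is held over the white disc with its label facing up. The system gave no verdict, so the checks below are my own.

- **Treadle:** I pressed it to its stop. The tip got down to 24 mm with 36 N against it, and the amber slide came fully out. The pictures then showed the treadle back up.
- **Slide:** The notch showed the frosted end towards -y and the label facing +x. I gripped the clear part about 11 mm on the far side of the middle from the label and lifted it out. The label was uncovered.
- **Final pose:** I estimate the label centre about 1 cm from over the disc centre and 21 cm above the shelf. Its face is about 41° from straight up. The fingers read 7 mm apart, against the slide's 8 mm, and the arm was nearly still.
- **Other things:** The pictures taken just before the last 1 cm nudge showed the parked green slide, queen, tin, flask, awl and look-alikes still in place.

**Disagreement:** the scene and side cameras put the disc about 13 mm apart. I used a value between them, and a partial wrist-camera view of the disc's edge matched it within about 2 mm. I took no picture after the last nudge.

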